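# Lay the display slate down on its felt

### The arm

A 6-joint arm with a two-finger parallel gripper is mounted at the origin on the work surface. World frame = base frame: x ahead of the robot, y to its left, z up, the work surface at z = 0. Lengths are in m, angles in rad, forces in N, time in s.
With the tool pointing down it reaches from about 0.375 to 0.9 m from the base axis. Payload 3.1 kg.
Tool frame: the origin (TCP) lies midway between the tips of the shut fingers; the grasp point (between the pads) lies 19 mm behind it; z points along the fingers, y is the line along which they close (so a half turn about z gives the same grasp; the last joint's range is limited). The gripper opens to 85 mm and grips with 20 to 120 N. Pads are 22 mm wide; open, the fingers measure 114 mm over their backs; the gripper's body (76 mm by 85 mm) begins 54 mm behind the grasp point. The pads swing forward as they close: fully open they stand 13 mm farther back than shut.
Start: joints at [-1.321, 0.527, 1.433, -0, 1.181, -0.178], TCP at [0.26, -0.568, 0.231] pointing down, gripper open.
Joint ranges: [-3.08, 3.08], [-0.75, 2.2], [0.22, 2.44], [-1.43, 4.57], [0, 2.65], [-2.85, 2.85]. Speed limits (rad/s): [2.79, 2.79, 3.14, 3.14, 3.14, 3.14].

### API

Orientations are given as a unit quaternion [x, y, z, w].
In Python, from station import manip gives the robot as it stands. The module is installed in compiled form; this text tells all that it offers.
- The arm moves only by the tool apply_moves, never from a script. Its arguments are lists of equal length, an entry for each row: "claw": the gripper's target within -1 to 1 (fully open at 1, half-way at 0, shut at -1); "travel": the shift along the tool's x, y, z scaled (see below), a list of three; "turn": the turn, a rotation vector about the tool's x, y, z scaled (see below), a list of three. In form: {"claw": [claw, ...], "travel": [[dx, dy, dz], ...], "turn": [[rx, ry, rz], ...]}. A call has 1 to 5 rows; each row is the pose to reach, as a shift and turn from the pose commanded when the call began, along the tool's axes at that moment, turning the shorter way round; what a row does not reach only later rows make up. The controller multiplies each number of a shift by 800 mm and each number of a turn by 180 degrees. A row lasts 1/12 s, in which the tool goes at most 41.7 mm and 7.16 degrees, less where a joint would pass 70% of its speed; a pose out of reach is approached as far as the arm can. A call with a number of a shift or a turn outside -1 to 1 is refused whole. A call with a gripper value outside its range is refused whole. The fingers move at their own pace and stop on an object; "newtons" is the grip in N (left out, the last holds). Time passes only in rows, so rows that repeat a pose let the fingers close. It gives the time, the measured TCP pose, the force, the opening and the grip force at its end, in the units of the state.
- manip.sense(): the state, without advancing time (a new reading comes with each control period).
- manip.snapshot(name): name is "scene" or "top"; returns a dict with "pixels" (420x560x3 uint8, red, green, blue), "depth" (420x560 float32, m along the optical axis (not along the pixel's ray), 0 where there is no reading), "intrinsics" (3x3 intrinsics, pixels), "R" (3x3) and "t" (3): a world point X has camera coordinates R X + t. Camera axes: x right, y down, z forward; pixel columns grow to the right and rows downward; lengths in m; the calibration is good to about 2 mm. A picture is of the moment at which its call begins.
- manip.sign_off(): hands the job in; it is judged then, once.
The state is a dict: "t": time; "q": joint angles; "qd": joint speeds; "tau": joint torques, N m; "tcp_pos": TCP position; "tool_rot": TCP orientation; "force": force on the tool from outside, world axes, zero at the start; "ft_torque": the same for the moment, N m; "finger_gap": opening from 0.0 (shut) to 1.0 (fully open); "gripper_force": force on a finger pad.
Only numpy, scipy, OpenCV 4.12 (cv2) and the standard library are available. Lean on these libraries where they do the work, as an engineer would, in place of code of your own. Each camera call takes 0.05 s, during which the arm holds its last target. There are 200 camera calls.

### The job

The stall is closing: push the copper brooch out of the white outline on the felt, leaving it flat on the felt or the boards and clear of the line. Then push the standing slate over onto its plain back so that it ends lying painted face up, wholly inside the outline. Push only, do not lift the brooch or the slate, and leave the mug, thimble stand and music box where they are.

Things in the scene. Friction and masses are not known exactly. Their poses are not given: they have to be found in the camera images.
- mat: green felt mat fixed on the boards, 200 (x) x 280 (y) x 2 mm thick; origin on the boards under the centre of the white outline, z up. The outline measures 120 (x) x 104 (y) mm inside its 4 mm wide line, sides along the mat's x and y. The slate stands at its -x end and falls towards +x
- slate: dark slate tile standing on the felt, 16 mm thick (x), 64 wide (y), 80 tall (z), 150 to 290 g, loose. Origin at the centre of its foot, z up its height; its -x face is painted with a red flower, its +x face is plain. Its yaw is the mat's within 0.1 rad. Pushed near the top of the painted face it tips about its back lower edge without sliding and past 0.2 rad falls by itself
- slate_corner1 (a point): corner of the slate, midway through its thickness: foot, -y side
- slate_corner2 (a point): corner of the slate, midway through its thickness: foot, +y side
- slate_corner3 (a point): corner of the slate, midway through its thickness: top, -y side
- slate_corner4 (a point): corner of the slate, midway through its thickness: top, +y side
- brooch: round copper brooch, a disc 48 mm in diameter and 10 mm thick with a 4 mm boss and a small green stone on top, lying flat on the felt inside the outline where the slate will land, 45 to 80 g, loose; origin at the centre of its underside, z up; it slides easily without rolling
- mug: blue glazed pottery mug standing on the boards, 78 mm in diameter, 85 mm tall, its handle reaching about 35 mm further on its +y side; origin at the centre of its foot. It and the thimble stand are beside the slate off the two -x corners of the mat, either way round
- thimble_stand: turned walnut stand with a brass thimble on it, foot 68 mm in diameter, 75 mm tall in all; origin at the centre of its foot
- music_box: closed rosewood box 79 (x) x 114 (y) x 54 mm tall, on the boards beyond the +x edge of the mat; origin at the centre of its underside
Not all that is in view belongs to the job. Of the things like the slate, leave any that is green; of the rest the smaller one is meant. Several things have the shape of the brooch; the one meant has the colours described above.

How it is judged:
On the way, in this order (a step that is already met when the one before it is completed fails the run):
1. the brooch is clear of the outline while the slate still stands (((x of brooch in the frame of mat above 0.086 m or x of brooch in the frame of mat below -0.086 m) or (y of brooch in the frame of mat above 0.078 m or y of brooch in the frame of mat below -0.078 m) or ((x of brooch in the frame of mat above 0.08 m or x of brooch in the frame of mat below -0.08 m) and (y of brooch in the frame of mat above 0.072 m or y of brooch in the frame of mat below -0.072 m))) and angle between slate's own z axis and vertical below 0.1 rad and angle between brooch's own z axis and vertical below 0.15 rad and height (world z) of brooch between -0.01 and 0.012 m), for 0.2 s.
2. the slate lies on its back inside the outline (angle between slate's own x axis and vertical above 3 rad and x of slate_corner1 in the frame of mat between -0.062 and 0.062 m and y of slate_corner1 in the frame of mat between -0.054 and 0.054 m and x of slate_corner2 in the frame of mat between -0.062 and 0.062 m and y of slate_corner2 in the frame of mat between -0.054 and 0.054 m and x of slate_corner3 in the frame of mat between -0.062 and 0.062 m and y of slate_corner3 in the frame of mat between -0.054 and 0.054 m and x of slate_corner4 in the frame of mat between -0.062 and 0.062 m and y of slate_corner4 in the frame of mat between -0.054 and 0.054 m), for 0.2 s.
At the end, for the whole second after the job is handed in: Slate at rest flat on the felt, painted face up (0.14 rad), all four corners within 62 mm of the outline's centre in the mat's x and 54 mm in y. Brooch at rest, flat (0.15 rad), outside the outline: its centre beyond 86 mm in x, or 78 mm in y, or both 80 in x and 72 in y (all of step 2 and height (world z) of slate below 0.016 m and linear speed of each of slate, brooch below 0.01 m/s and ((x of brooch in the frame of mat above 0.086 m or x of brooch in the frame of mat below -0.086 m) or (y of brooch in the frame of mat above 0.078 m or y of brooch in the frame of mat below -0.078 m) or ((x of brooch in the frame of mat above 0.08 m or x of brooch in the frame of mat below -0.08 m) and (y of brooch in the frame of mat above 0.072 m or y of brooch in the frame of mat below -0.072 m))) and angle between brooch's own z axis and vertical below 0.15 rad and height (world z) of brooch between -0.01 and 0.012 m); the robot touches nothing.
It fails at once if the slate is lifted: all four corners more than 18 mm over the felt (height (world z) of each of slate_corner1, slate_corner2, slate_corner3, slate_corner4 above 0.02 m).
It fails at once if the brooch is lifted or thrown up (more than 15 mm over the felt) (height (world z) of brooch above 0.017 m).
It fails at once if the mug is shifted more than 15 mm or tipped (distance of mug from where it was at the start of the episode above 0.015 m or angle between mug's own z axis and vertical above 0.25 rad).
It fails at once if the thimble stand is shifted more than 15 mm or tipped (distance of thimble_stand from where it was at the start of the episode above 0.015 m or angle between thimble_stand's own z axis and vertical above 0.25 rad).
It fails at once if the music box is shifted more than 15 mm or tipped (distance of music_box from where it was at the start of the episode above 0.015 m or angle between music_box's own z axis and vertical above 0.25 rad).
It also fails if it takes over 42 s, if anything falls off the work surface, if the arm or the gripper's body presses on something with over 40 N, if the wrist force passes 120 N, or if a joint passes its speed limit or range.

## Working session

There is one attempt and no reset: what is moved stays moved. The work goes in short steps, Python scripts to look and compute and a tool call to move; the robot and the scene stay as the last step left them, time stands still between calls to the robot, and variables do not carry over. Pictures are saved under pics/ and viewed, at most 10 in all, crops included, and the job is handed in when it is done.

Besides the shell and the picture viewer there is one more tool, called after "Request:" as name(argument=value, ...), one argument or row to a line, values as JSON. apply_moves: Moves the arm, as the interface text tells. Shifts and turns lie within -1 to 1; 1 stands for 800 mm of shift or 180 degrees of turn. Its arguments: {"type":"object","properties":{"claw":{"type":"array","items":{"type":"number"}},"travel":{"type":"array","items":{"type":"array","items":{"type":"number"}}},"turn":{"type":"array","items":{"type":"array","items":{"type":"number"}}},"newtons":{"type":"number"}},"required":["claw","travel","turn"]}

```bash
mkdir -p pics
python3 - <<'E'
from station import manip
import numpy as np,cv2,pickle
for n in("scene","top"):
    s=manip.snapshot(n);pickle.dump(s,open(n+".pkl","wb"))
    cv2.imwrite(f"pics/{n}0.png",s["pixels"][...,::-1]);print(n,s["R"].round(3).tolist(),s["t"].round(3),s["intrinsics"].round(1).tolist())
print(manip.sense())
E
```

```text
scene [[0.718, 0.696, 0.018], [0.415, -0.407, -0.814], [-0.56, 0.591, -0.581]] [-0.463 -0.169  1.444] [[543.5, 0.0, 289.8], [0.0, 543.5, 204.6], [0.0, 0.0, 1.0]]
top [[-0.029, -1.0, 0.004], [-0.973, 0.027, -0.229], [0.229, -0.01, -0.973]] [0.055 0.579 0.782] [[381.6, 0.0, 286.3], [0.0, 381.6, 207.3], [0.0, 0.0, 1.0]]
{'t': 0.1, 'q': array([-1.32050992e+00,  5.28382961e-01,  1.43377702e+00,  6.59915531e-06,
        1.18143516e+00, -1.78510806e-01]), 'qd': array([ 0.00137724, -0.00232153, -0.00384049, -0.00168671, -0.00029229,
       -0.00071635]), 'tau': array([-5.32215818e-04, -4.43305635e+01, -1.78586125e+01, -3.18711691e-04,
        3.87032764e-03,  3.48069690e-06]), 'tcp_pos': array([ 0.25971835, -0.56776198,  0.23042459]), 'tool_rot': array([ 9.77104301e-01,  2.12758509e-01, -3.28753252e-05, -1.00070830e-03]), 'force': array([ 0.01151951, -0.26543512,  0.67163972]), 'ft_torque': array([-0.00948783, -0.00648707, -0.01364638]), 'gripper_force': 0.0, 'finger_gap': 1.00036695074233}
```

View pics/scene0.png

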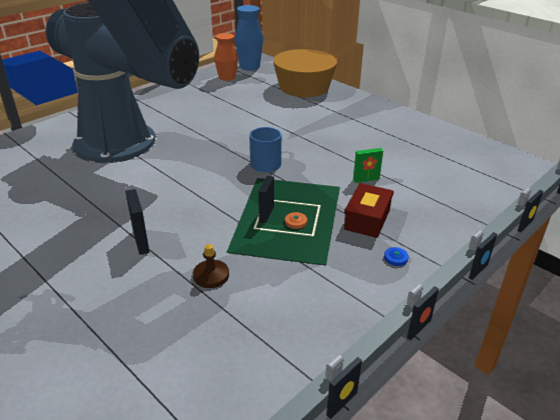

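View pics/top0.png

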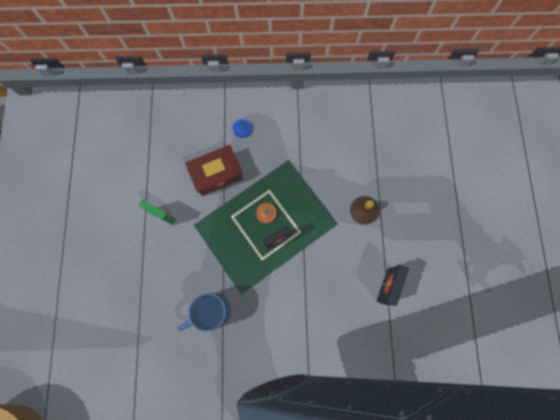

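Slate candidates are at top (278,237) on the mat, top (392,285), which is larger, and the green one at (157,211). The one on the mat is the smaller non-green one. Brooch candidates are the copper disc at top (266,213) and the blue disc at (242,128); copper with a green stone fits. I'll measure and confirm with a crop.

```bash
cat > h.py <<'E'
import numpy as np,cv2,pickle
def ray(s,u,v,z):
    K,R,t=s["intrinsics"],s["R"],s["t"]
    d=R.T@np.linalg.inv(K)@np.array([u,v,1.]); c=-R.T@t
    return c+d*(z-c[2])/d[2]
def cloud(s):
    K,R,t=s["intrinsics"],s["R"],s["t"];D=s["depth"]
    v,u=np.indices(D.shape)
    P=np.stack([(u-K[0,2])/K[0,0]*D,(v-K[1,2])/K[1,1]*D,D],-1)
    return (P-t)@R
def hsv(s): return cv2.cvtColor(s["pixels"],cv2.COLOR_RGB2HSV)
E
python3 - <<'E'
from h import *
for n in("top","scene"):
    s=pickle.load(open(n+".pkl","rb"));H=hsv(s);P=cloud(s)
    box=(slice(150,300),slice(185,345)) if n=="top" else (slice(170,270),slice(220,345))
    M=np.zeros(H.shape[:2],np.uint8);h,S,V=[H[...,i].astype(int) for i in range(3)]
    g=((h>55)&(h<95)&(S>110)&(V>20)&(V<110)).astype(np.uint8);M[box]=g[box]
    c=max(cv2.findContours(cv2.morphologyEx(M,cv2.MORPH_OPEN,np.ones((3,3))),0,1)[0],key=cv2.contourArea)
    pts=np.array([ray(s,u,v,.002)[:2] for u,v in c[:,0]],np.float32)
    print(n,"mat",cv2.minAreaRect(pts))
    W=np.zeros_like(M);w=((S<90)&(V>130)).astype(np.uint8);hull=cv2.fillConvexPoly(np.zeros_like(M),cv2.convexHull(c),1)
    W=w*cv2.erode(hull,np.ones((7,7)))
    q=np.argwhere(W)
    pw=np.array([ray(s,u,v,.002)[:2] for v,u in q],np.float32);print("line",cv2.minAreaRect(pw))
    o=((h<14)&(S>140)&(V>110)).astype(np.uint8)*hull
    nn,l,st,ce=cv2.connectedComponentsWithStats(o)
    for i in range(1,nn):
        if st[i,4]>15: print("orange",st[i],ce[i].round(1),ray(s,*ce[i],.012).round(4))
    # high points over mat area
    for nm,b in (("slate",((slice(222,252),slice(258,300)) if n=="top" else (slice(172,228),slice(252,282)))),("other",((slice(255,310),slice(370,415)) if n=="top" else (slice(180,256),slice(120,152))))):
        Q=P[b].reshape(-1,3);hh=Q[(Q[:,2]>.02)&(Q[:,2]<.15)];print(nm,len(hh),hh[:,2].max(),hh.min(0).round(3),hh.max(0).round(3))
        t=hh[hh[:,2]>hh[:,2].max()-.006];print(" top",cv2.minAreaRect(t[:,:2].astype(np.float32)),t.mean(0).round(4))
a=cv2.imread("pics/top0.png")[150:310,180:420];b=cv2.imread("pics/scene0.png")[160:270,220:385]
a=cv2.resize(a,None,fx=2.4,fy=2.4,interpolation=2);b=cv2.resize(b,(576,384),interpolation=2)
cv2.imwrite("pics/c1.png",cv2.resize(np.vstack([a[:, :576],b]),(450,600)))
E
```

```text
Traceback (most recent call last):
ValueError: max() iterable argument is empty
```

```bash
cat > m.py <<'E'
from h import *
for n in("top","scene"):
    s=pickle.load(open(n+".pkl","rb"));H=hsv(s);P=cloud(s)
    box=(slice(150,300),slice(190,345)) if n=="top" else (slice(170,270),slice(220,345))
    M=np.zeros(H.shape[:2],np.uint8);h,S,V=[H[...,i].astype(int) for i in range(3)]
    print(H[200,240],H[215,330],H[250,240])
    g=((h>50)&(h<95)&(S>110)&(V<140)).astype(np.uint8);M[box]=g[box]
    c=max(cv2.findContours(cv2.morphologyEx(M,cv2.MORPH_OPEN,np.ones((3,3),np.uint8)),cv2.RETR_EXTERNAL,cv2.CHAIN_APPROX_NONE)[0],key=cv2.contourArea)
    pts=np.array([ray(s,u,v,.002)[:2] for u,v in c[:,0]],np.float32)
    print(n,"mat",cv2.minAreaRect(pts))
    hull=cv2.fillConvexPoly(np.zeros_like(M),cv2.convexHull(c),1)
    q=np.argwhere(((S<110)&(V>120))*cv2.erode(hull,np.ones((9,9),np.uint8)))
    pw=np.array([ray(s,u,v,.002)[:2] for v,u in q],np.float32);print("line",cv2.minAreaRect(pw))
    o=((h<14)&(S>140)&(V>110)).astype(np.uint8)*hull
    nn,l,st,ce=cv2.connectedComponentsWithStats(o)
    for i in range(1,nn):
        if st[i,4]>15: print("orange",st[i],ce[i].round(1),ray(s,*ce[i],.012).round(4))
    for nm,b in (("slate",((slice(222,252),slice(258,300)) if n=="top" else (slice(172,228),slice(252,282)))),("other",((slice(255,310),slice(370,415)) if n=="top" else (slice(180,256),slice(120,152))))):
        Q=P[b].reshape(-1,3);hh=Q[(Q[:,2]>.02)&(Q[:,2]<.15)];print(nm,len(hh),hh[:,2].max(),hh.min(0).round(3),hh.max(0).round(3))
        t=hh[hh[:,2]>hh[:,2].max()-.006];print(" top",cv2.minAreaRect(t[:,:2].astype(np.float32)),t.mean(0).round(4))
a=cv2.imread("pics/top0.png")[150:310,180:420];b=cv2.imread("pics/scene0.png")[160:270,220:385]
a=cv2.resize(a,(576,384));b=cv2.resize(b,(576,384))
cv2.imwrite("pics/c1.png",cv2.resize(np.vstack([a,b]),(450,600)))
E
python3 m.py
```

```text
[ 79 120  72] [78 74 83] [76 98 78]Traceback (most recent call last):
  File "m.py", line 8, in <module>
    c=max(cv2.findContours(cv2.morphologyEx(M,cv2.MORPH_OPEN,np.ones((3,3),np.uint8)),cv2.RETR_EXTERNAL,cv2.CHAIN_APPROX_NONE)[0],key=cv2.contourArea)
ValueError: max() iterable argument is empty
```

```bash
ls pics
```

```text
scene0.png
top0.png
```

```bash
sed -i 's/(h>50)&(h<95)&(S>110)&(V<140)/(h>60)\&(h<95)\&(S>50)\&(V<140)/' m.py; python3 m.py; python3 -c "
import pickle;s=pickle.load(open('top.pkl','rb'));p=s['pixels'];print(p[200,225],p[205,260],p[340,100],p[213,268],p[214,262])"
```

```text
[ 79 120  72] [78 74 83] [76 98 78]
top mat ((0.5564181804656982, 0.08868438750505447), (0.19836710393428802, 0.2791692316532135), 34.500701904296875)
line ((0.5570065379142761, 0.08805851638317108), (0.13194501399993896, 0.11536668986082077), 34.5720329284668)
orange [257 204  19  18 170] [265.8 213.2] [0.5807 0.0866 0.012 ]
slate 329 0.08670698511370574 [0.495 0.029 0.021] [0.538 0.091 0.087]
 top ((0.5171858072280884, 0.06063979119062424), (0.01623496040701866, 0.06361858546733856), 29.800277709960938) [0.5168 0.061  0.0831]
other 790 0.10667699849516153 [ 0.363 -0.21   0.02 ] [ 0.445 -0.159  0.107]
 top ((0.40419337153434753, -0.18453961610794067), (0.021356163546442986, 0.08138278871774673), 66.0978012084961) [ 0.4037 -0.1842  0.103 ]
[106  20 166] [ 75 150  75] [ 75 158  71]
scene mat ((0.555946409702301, 0.0848897397518158), (0.2003294825553894, 0.2828662395477295), 34.447303771972656)
line ((0.5561226606369019, 0.08581647276878357), (0.13017898797988892, 0.1141381561756134), 34.59788131713867)
orange [285 212  22  16 261] [295.7 219.9] [0.5864 0.079  0.012 ]
slate 503 0.08502515704541748 [0.496 0.024 0.02 ] [0.542 0.089 0.085]
 top ((0.5173587799072266, 0.05821933597326279), (0.01656646467745304, 0.06763213127851486), 29.91621971130371) [0.5188 0.0563 0.0818]
other 704 0.10557156732910339 [ 0.362 -0.214  0.02 ] [ 0.448 -0.162  0.106]
 top ((0.4044194221496582, -0.18761605024337769), (0.02054343931376934, 0.08622843027114868), 66.0589599609375) [ 0.4073 -0.1889  0.1024]
[107 114 119] [131  90  68] [123 127 136] [130  99  79] [194 119  82]
```

View pics/c1.png

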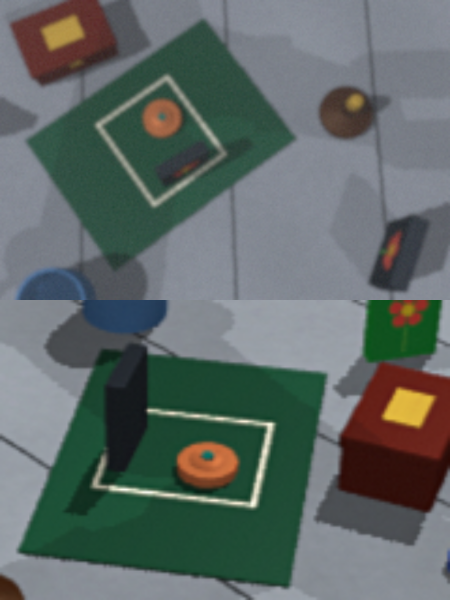

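The crop confirms it: top panel, the copper brooch with green stone is at (162,118) inside the outline, and the dark slate (80 mm tall, 64 wide) stands at (184,163). The bigger slate at (400,252) is 105 mm tall, so it's the decoy.

```bash
cat >> h.py <<'E'
from scipy.spatial.transform import Rotation as Ro
C=np.array([.5565,.0872]);YAW=np.radians(34.5);A=np.array([[np.cos(YAW),-np.sin(YAW)],[np.sin(YAW),np.cos(YAW)]])
def w2m(p): return A.T@(np.asarray(p)[:2]-C)
def plan(mx,my,z,yaw=np.radians(124.5)):
    from station import manip
    s=manip.sense();r=Ro.from_quat(s["tool_rot"]);p=np.r_[C+A@[mx,my],z]
    T=Ro.from_euler("z",yaw)*Ro.from_euler("x",np.pi)
    print("travel",(r.inv().apply(p-s["tcp_pos"])/.8).round(4),"turn",((r.inv()*T).as_rotvec()/np.pi).round(4),"now mat",w2m(s["tcp_pos"]).round(4),s["tcp_pos"][2].round(4),"t",s["t"])
E
python3 - <<'E'
from h import *
s=pickle.load(open("top.pkl","rb"));P=cloud(s)
for n,b in(("mug",(slice(285,335),slice(175,232))),("stand",(slice(195,228),slice(348,385))),("box",(slice(143,198),slice(183,245)))):
    Q=P[b].reshape(-1,3);Q=Q[(Q[:,2]>.012)&(Q[:,2]<.12)];m=np.array([w2m(q) for q in Q]);print(n,m.min(0).round(3),m.max(0).round(3),Q[:,2].max().round(3))
print("brooch",w2m([.5807,.0866]),w2m([.5864,.079]),"slate",w2m([.5172,.0595]))
plan(.02,.035,.15)
E
```

```text
mug [-0.131  0.171] [-0.054  0.284] 0.09
stand [-0.145 -0.242] [-0.079 -0.175] 0.078
box [ 0.121 -0.037] [0.219 0.088] 0.06
brooch [ 0.01960401 -0.01420151] [ 0.01999684 -0.02369338] slate [-0.04807761 -0.00056853]
travel [ 0.6948 -0.6375  0.102 ] turn [-4.000e-04 -6.000e-04 -5.552e-01] now mat [-0.6156 -0.3717] 0.2304 t 0.1
```

Request:
apply_moves(
  claw=[-0.3,-0.3,-0.3,-0.3,-0.3],
  travel=[
    [0.69,-0.64,0.02],
    [0.69,-0.64,0.02],
    [0.69,-0.64,0.02],
    [0.69,-0.64,0.02],
    [0.69,-0.64,0.02],
  ],
  turn=[
    [0,0,-0.555],
    [0,0,-0.555],
    [0,0,-0.555],
    [0,0,-0.555],
    [0,0,-0.555],
  ],
)

```text
t: 0.52
tcp_pos: [0.34, -0.374, 0.2265]
tool_rot: [0.863, 0.505, 0.0, -0.0]
force: [0.4, 0.0, 0.5]
finger_gap: 0.352
gripper_force: 0.0
```

```bash
python3 -c "
from h import *
plan(.02,.035,.2)"
```

```text
travel [ 0.6769 -0.0746  0.0336] turn [-1.000e-04 -3.000e-04 -3.546e-01] now mat [-0.4397 -0.2575] 0.2265 t 0.5167
```

Request:
apply_moves(
  claw=[-0.3,-0.3,-0.3,-0.3,-0.3],
  travel=[
    [0.677,-0.075,0.02],
    [0.677,-0.075,0.02],
    [0.677,-0.075,0.02],
    [0.677,-0.075,0.02],
    [0.677,-0.075,0.02],
  ],
  turn=[
    [0,0,-0.355],
    [0,0,-0.355],
    [0,0,-0.355],
    [0,0,-0.355],
    [0,0,-0.355],
  ],
)

```text
t: 0.93
tcp_pos: [0.4224, -0.1828, 0.2206]
tool_rot: [0.666, 0.746, 0.0, -0.0]
force: [0.7, -0.6, -1.0]
finger_gap: 0.346
gripper_force: 0.0
```

```bash
python3 -c "
from h import *
plan(.02,.035,.17)"
```

```text
travel [0.3666 0.2064 0.0633] turn [-0.000e+00 -1.000e-04 -1.555e-01] now mat [-0.2634 -0.1465] 0.2206 t 0.9333
```

Request:
apply_moves(
  claw=[-0.3,-0.3,-0.3,-0.3,-0.3],
  travel=[
    [0.366,0.206,0.06],
    [0.366,0.206,0.06],
    [0.366,0.206,0.06],
    [0.366,0.206,0.06],
    [0.366,0.206,0.06],
  ],
  turn=[
    [0,0,-0.155],
    [0,0,-0.155],
    [0,0,-0.155],
    [0,0,-0.155],
    [0,0,-0.155],
  ],
)

```text
t: 1.35
tcp_pos: [0.5036, 0.0069, 0.1909]
tool_rot: [0.467, 0.884, -0.0, -0.0]
force: [0.9, 0.3, 0.4]
finger_gap: 0.355
gripper_force: 0.0
```

```bash
python3 -c "
from h import *
plan(.02,.035,.13)"
```

```text
travel [0.0895 0.1361 0.076 ] turn [-0.0001 -0.0001 -0.001 ] now mat [-0.0891 -0.0362] 0.1909 t 1.35
```

Request:
apply_moves(
  claw=[-0.3,-0.3,-0.3,-0.3,-0.3],
  travel=[
    [0.09,0.136,0.076],
    [0.09,0.136,0.076],
    [0.09,0.136,0.076],
    [0.09,0.136,0.076],
    [0.09,0.136,0.076],
  ],
  turn=[
    [0,0,0],
    [0,0,0],
    [0,0,0],
    [0,0,0],
    [0,0,0],
  ],
)

```text
t: 1.77
tcp_pos: [0.5529, 0.129, 0.128]
tool_rot: [0.467, 0.884, -0.0, -0.001]
force: [-0.9, -0.4, -0.8]
finger_gap: 0.354
gripper_force: 0.0
```

```bash
python3 -c "
from h import *
plan(.022,.035,.006)
from station import manip
s=manip.snapshot('scene');cv2.imwrite('pics/s2.png',cv2.resize(s['pixels'][120:280,180:400,::-1],None,fx=3,fy=3))"
```

```text
travel [-0.0022  0.0019  0.1525] turn [-0.0006 -0.0007 -0.0008] now mat [0.0207 0.0365] 0.128 t 1.7667
```

View pics/s2.png

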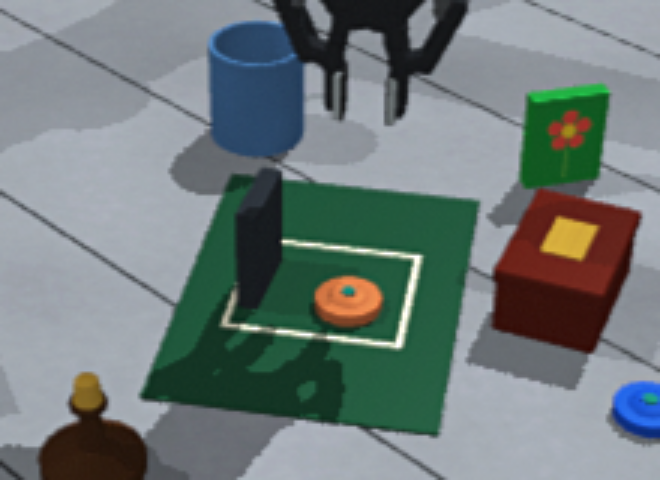

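The picture shows the knuckles flaring sideways near the slate's height: the slate is at (258,240), the brooch at (348,295) and the fingers at (337,95) and (393,95). I'll turn the tool 90° so the knuckles lie along mat y, and push with shut fingers.

Request:
apply_moves(
  claw=[-1,-1,-1,-1,-1],
  travel=[
    [-0.0125,0,0],
    [-0.0125,0,0],
    [-0.0125,0,0],
    [-0.0125,0,0],
    [-0.0125,0,0],
  ],
  turn=[
    [0,0,0.5],
    [0,0,0.5],
    [0,0,0.5],
    [0,0,0.5],
    [0,0,0.5],
  ],
)

```text
t: 2.23
tcp_pos: [0.5585, 0.1155, 0.1311]
tool_rot: [0.72, 0.694, -0.0, 0.0]
force: [-1.2, -0.7, -0.2]
finger_gap: 0.002
gripper_force: 0.0
```

```bash
python3 -c "
from h import *
plan(.02,.048,.13,YAW)"
```

```text
travel [ 0.0277 -0.0169  0.0014] turn [1.000e-04 1.000e-04 2.962e-01] now mat [0.0176 0.0222] 0.1311 t 2.2333
```

Request:
apply_moves(
  claw=[-1,-1,-1,-1,-1],
  travel=[
    [0.028,-0.017,0],
    [0.028,-0.017,0],
    [0.028,-0.017,0],
    [0.028,-0.017,0],
    [0.028,-0.017,0],
  ],
  turn=[
    [0,0,0.296],
    [0,0,0.296],
    [0,0,0.296],
    [0,0,0.296],
    [0,0,0.296],
  ],
)

```text
t: 2.65
tcp_pos: [0.5456, 0.1384, 0.1312]
tool_rot: [0.899, 0.439, 0.0, 0.0]
force: [0.7, 0.7, -0.3]
finger_gap: 0.0
gripper_force: 0.0
```

```bash
python3 -c "
from h import *
plan(.02,.048,.13,YAW)"
```

```text
travel [-0.0002  0.0005  0.0015] turn [0.0001 0.     0.0974] now mat [0.02   0.0484] 0.1312 t 2.65
```

Finish the turn, then descend to z≈0.006.

Request:
apply_moves(
  claw=[-1,-1,-1,-1,-1],
  travel=[
    [0,0,0.03],
    [0,0,0.06],
    [0,0,0.09],
    [0,0,0.11],
    [0,0,0.12],
  ],
  turn=[
    [0,0,0.097],
    [0,0,0.097],
    [0,0,0.097],
    [0,0,0.097],
    [0,0,0.097],
  ],
)

```text
t: 3.07
tcp_pos: [0.5445, 0.1383, 0.0331]
tool_rot: [0.954, 0.3, -0.002, -0.0]
force: [-0.7, 0.6, 1.0]
finger_gap: 0.005
gripper_force: 0.0
```

```bash
python3 -c "
from h import *
plan(.02,.048,.006,YAW)
from station import manip
s=manip.snapshot('scene');cv2.imwrite('pics/s3.png',cv2.resize(s['pixels'][120:280,180:400,::-1],None,fx=3,fy=3))"
```

```text
travel [0.0013 0.0012 0.0339] turn [-0.0005  0.001   0.0023] now mat [0.019  0.0489] 0.0331 t 3.0667
```

View pics/s3.png

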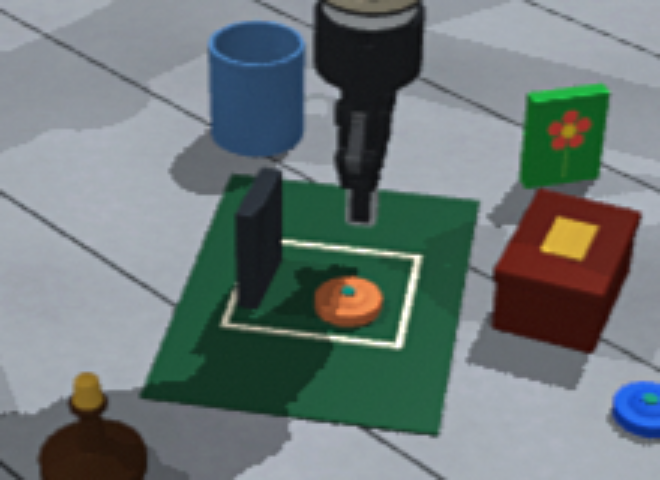

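The picture shows the shut gripper at (360,210), clear of the slate (258,240) and behind the brooch (348,300). Lower it, then push along tool +y.

Request:
apply_moves(
  claw=[-1,-1,-1,-1,-1],
  travel=[
    [0.001,0,0.015],
    [0.001,0,0.028],
    [0.001,0,0.033],
    [0.001,0,0.033],
    [0.001,0.008,0.033],
  ],
  turn=[
    [0,0,0],
    [0,0,0],
    [0,0,0],
    [0,0,0],
    [0,0,0],
  ],
)

```text
t: 3.53
tcp_pos: [0.5493, 0.1356, 0.0081]
tool_rot: [0.954, 0.301, -0.001, -0.0]
force: [-0.6, -0.2, -0.1]
finger_gap: 0.002
gripper_force: 0.0
```

```bash
python3 -c "
from h import *
plan(.02,.005,.006,YAW)"
```

```text
travel [-0.0024  0.0487  0.0025] turn [-0.0003  0.0004  0.0032] now mat [0.0215 0.044 ] 0.0081 t 3.5333
```

Request:
apply_moves(
  claw=[-1,-1,-1,-1,-1],
  travel=[
    [-0.001,0.01,0],
    [-0.002,0.02,0],
    [-0.002,0.03,0],
    [-0.002,0.04,0],
    [-0.002,0.05,0],
  ],
  turn=[
    [0,0,0],
    [0,0,0],
    [0,0,0],
    [0,0,0],
    [0,0,0],
  ],
)

```text
t: 3.95
tcp_pos: [0.5725, 0.1005, 0.0084]
tool_rot: [0.954, 0.3, 0.0, -0.0]
force: [-0.0, 1.2, 0.5]
finger_gap: 0.0
gripper_force: 0.4
```

```bash
cat > b.py <<'E'
from h import *
from station import manip
import sys
for n in("top","scene"):
    s=manip.snapshot(n);pickle.dump(s,open(n+"_n.pkl","wb"));H=hsv(s).astype(int);P=cloud(s)
    o=((H[...,0]<14)&(H[...,1]>140)&(H[...,2]>110)).astype(np.uint8)
    nn,l,st,ce=cv2.connectedComponentsWithStats(o)
    for i in range(1,nn):
        p=ray(s,*ce[i],.012);m=w2m(p)
        if st[i,4]>40 and abs(m[0])<.14 and abs(m[1])<.2: print(n,st[i],m.round(4))
    m=(P[...,:2]-C)@A
    k=(P[...,2]>.07)&(P[...,2]<.09)&(abs(m[...,0]+.048)<.05)&(abs(m[...,1])<.05)
    if k.sum()>10: print(n,"slate top",cv2.minAreaRect(m[k].astype(np.float32)))
E
python3 b.py; python3 -c "
from h import *
plan(.02,-.065,.006,YAW)"
```

```text
scene [284 216  22  17 271] [ 0.0202 -0.0395]
scene slate top ((-0.04913163557648659, -0.0026491619646549225), (0.06838575005531311, 0.01734466664493084), 85.61095428466797)
travel [-0.0022  0.0823  0.0031] turn [ 0.0005 -0.0005  0.0023] now mat [0.0213 0.0009] 0.0084 t 4.05
```

Request:
apply_moves(
  claw=[-1,-1,-1,-1,-1],
  travel=[
    [-0.001,0.01,0],
    [-0.0015,0.02,0],
    [-0.0015,0.03,0],
    [-0.0015,0.04,0],
    [-0.0015,0.046,0],
  ],
  turn=[
    [0,0,0],
    [0,0,0],
    [0,0,0],
    [0,0,0],
    [0,0,0],
  ],
)

```text
t: 4.47
tcp_pos: [0.5931, 0.0695, 0.0081]
tool_rot: [0.954, 0.301, 0.0, 0.0]
force: [0.1, 1.2, -0.2]
finger_gap: 0.002
gripper_force: 0.2
```

```bash
python3 b.py; python3 -c "
from h import *
plan(.02,-.065,.006,YAW)"
```

```text
scene [281 227  23  17 299] [ 0.0198 -0.0751]
scene slate top ((-0.04897385835647583, -0.0020699724555015564), (0.06835735589265823, 0.017328869551420212), 85.1449203491211)
travel [-0.0005  0.0371  0.0027] turn [ 0.0003 -0.0003  0.0025] now mat [ 0.0202 -0.0353] 0.0081 t 4.5667
```

Request:
apply_moves(
  claw=[-1,-1,-1,-1,-1],
  travel=[
    [0,0.01,0],
    [0,0.02,0],
    [0,0.03,0],
    [0,0.037,0],
    [0,0.037,0],
  ],
  turn=[
    [0,0,0],
    [0,0,0],
    [0,0,0],
    [0,0,0],
    [0,0,0],
  ],
)

```text
t: 4.98
tcp_pos: [0.6105, 0.045, 0.0083]
tool_rot: [0.954, 0.3, 0.001, 0.001]
force: [-0.9, -1.2, -0.1]
finger_gap: 0.003
gripper_force: 0.0
```

Request:
apply_moves(
  claw=[-1,-1,-1,-1,-1],
  travel=[
    [0,-0.02,0],
    [0,-0.03,-0.03],
    [0,-0.03,-0.08],
    [0,-0.03,-0.13],
    [0,-0.03,-0.18],
  ],
  turn=[
    [0,0,0],
    [0,0,0],
    [0,0,0],
    [0,0,0],
    [0,0,0],
  ],
)

```text
t: 5.4
tcp_pos: [0.5931, 0.0675, 0.1529]
tool_rot: [0.954, 0.301, -0.001, -0.001]
force: [0.5, 1.3, 0.4]
finger_gap: 0.001
gripper_force: 0.0
```

```bash
python3 b.py; python3 -c "
from h import *
plan(-.11,0,.16,YAW)"
```

```text
scene [278 235  24  18 323] [ 0.0207 -0.1044]
scene slate top ((-0.04895549640059471, -0.0028067827224731445), (0.06598906219005585, 0.01684524305164814), 85.51801300048828)
travel [-0.1664 -0.0523 -0.0035] turn [ 0.0027 -0.0034  0.0032] now mat [ 0.0236 -0.0405] 0.159 t 5.5
```

Brooch is clear at about y −0.10 m. Next, move behind the slate.

Request:
apply_moves(
  claw=[-1,-1,-1,-1,-1],
  travel=[
    [-0.166,-0.05,0],
    [-0.166,-0.05,0],
    [-0.166,-0.05,0],
    [-0.166,-0.05,0],
    [-0.166,-0.05,0.03],
  ],
  turn=[
    [0.003,-0.003,0.003],
    [0.003,-0.003,0.003],
    [0.003,-0.003,0.003],
    [0.003,-0.003,0.003],
    [0.003,-0.003,0.003],
  ],
)

```text
t: 5.92
tcp_pos: [0.4594, 0.0232, 0.1301]
tool_rot: [0.955, 0.296, -0.006, -0.003]
force: [1.4, 0.4, -0.7]
finger_gap: 0.003
gripper_force: 0.0
```

```bash
python3 -c "
from h import *
plan(-.105,-.001,.068,YAW)"
```

```text
travel [0.0148 0.0048 0.0774] turn [-0.0029  0.003  -0.0003] now mat [-0.1163  0.0023] 0.1301 t 5.9167
```

Request:
apply_moves(
  claw=[-1,-1,-1,-1,-1],
  travel=[
    [0.006,0.005,0.03],
    [0.006,0.005,0.06],
    [0.006,0.005,0.076],
    [0.006,0.005,0.076],
    [0.006,0.005,0.076],
  ],
  turn=[
    [-0.003,0.003,0],
    [-0.003,0.003,0],
    [-0.003,0.003,0],
    [-0.003,0.003,0],
    [-0.003,0.003,0],
  ],
)

```text
t: 6.33
tcp_pos: [0.4674, 0.023, 0.0665]
tool_rot: [0.955, 0.297, -0.001, -0.001]
force: [0.1, 0.5, 0.5]
finger_gap: 0.001
gripper_force: 0.0
```

```bash
python3 b.py; python3 -c "
from h import *
plan(-.068,-.001,.068,YAW)
from station import manip
s=manip.snapshot('scene');cv2.imwrite('pics/s4.png',cv2.resize(s['pixels'][120:280,180:400,::-1],None,fx=3,fy=3))"
```

```text
top [285 191  17  11  52] [ 0.0121 -0.0904]
scene [278 235  24  18 322] [ 0.0208 -0.1044]
scene slate top ((-0.048944950103759766, -0.0035026073455810547), (0.06542753428220749, 0.01651567406952381), 84.52362060546875)
travel [ 0.051  -0.0033 -0.0003] turn [ 0.0001 -0.0001 -0.    ] now mat [-0.1088 -0.0036] 0.0677 t 6.4333
```

View pics/s4.png

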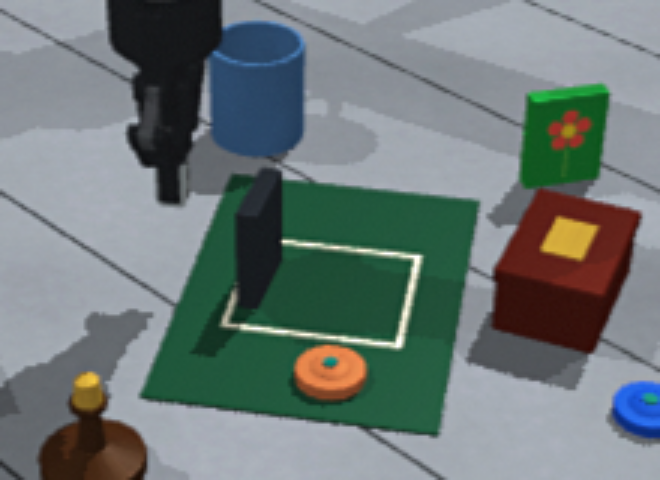

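Brooch at (330,372) is outside the line, the slate (258,240) is still standing, and the fingertips are behind it at (170,190). Push slowly.

Request:
apply_moves(
  claw=[-1,-1,-1,-1,-1],
  travel=[
    [0.02,-0.002,0],
    [0.035,-0.003,0],
    [0.042,-0.003,0],
    [0.049,-0.003,0],
    [0.056,-0.003,0],
  ],
  turn=[
    [0,0,0],
    [0,0,0],
    [0,0,0],
    [0,0,0],
    [0,0,0],
  ],
)

```text
t: 6.9
tcp_pos: [0.5048, 0.0498, 0.0676]
tool_rot: [0.955, 0.297, 0.0, 0.0]
force: [-0.6, 0.6, 0.1]
finger_gap: -0.002
gripper_force: 0.1
```

Request:
apply_moves(
  claw=[-1,-1,-1,-1,-1],
  travel=[
    [0.007,0,0],
    [0.014,0,0],
    [0.019,0,0],
    [0.024,0,0],
    [0.024,0,0],
  ],
  turn=[
    [0,0,0],
    [0,0,0],
    [0,0,0],
    [0,0,0],
    [0,0,0],
  ],
)

```text
t: 7.32
tcp_pos: [0.5212, 0.0606, 0.0672]
tool_rot: [0.955, 0.296, 0.0, 0.0]
force: [0.8, -0.1, -0.1]
finger_gap: -0.0
gripper_force: 0.0
```

```bash
python3 b.py; python3 -c "
from h import *
plan(-.1,-.001,.1,YAW)
from station import manip
s=manip.snapshot('scene');cv2.imwrite('pics/s5.png',cv2.resize(s['pixels'][120:280,180:400,::-1],None,fx=3,fy=3))"
```

```text
scene [285 208  17  10  95] [0.0098 0.0014]
scene [278 235  24  18 323] [ 0.0207 -0.1044]
scene slate top ((-0.04490344598889351, -0.010924692265689373), (0.02348838746547699, 0.01662500947713852), 16.48339080810547)
travel [-0.0686 -0.0006 -0.0411] turn [-0.0001  0.0001 -0.0001] now mat [-0.0451 -0.0015] 0.0671 t 7.4167
```

View pics/s5.png

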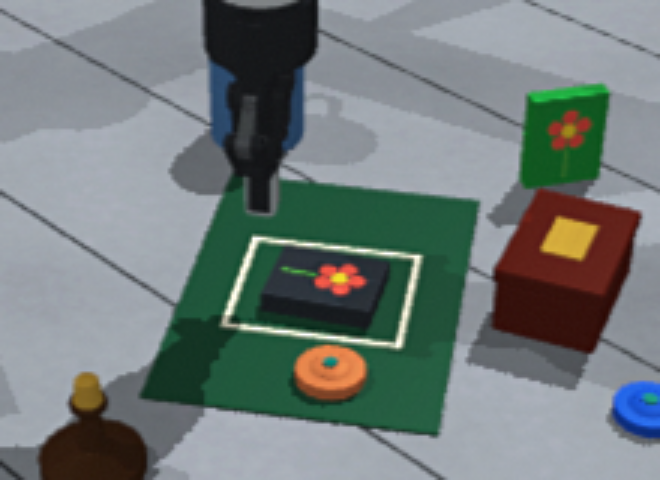

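The slate lies flower side up at (325,287), wholly inside the outline, and the brooch (330,372) is outside it. Retreat upward and verify the slate's extents.

Request:
apply_moves(
  claw=[-1,-1,-1,-1,-1],
  travel=[
    [-0.01,0,-0.03],
    [-0.02,0,-0.07],
    [-0.03,0,-0.1],
    [-0.03,0,-0.1],
    [-0.03,0,-0.1],
  ],
  turn=[
    [0,0,0],
    [0,0,0],
    [0,0,0],
    [0,0,0],
    [0,0,0],
  ],
)

```text
t: 7.88
tcp_pos: [0.5008, 0.0464, 0.1485]
tool_rot: [0.955, 0.296, 0.001, 0.001]
force: [-0.7, -0.6, -0.2]
finger_gap: 0.003
gripper_force: 0.0
```

Run:
```python
from h import *
from station import manip
s=manip.snapshot("scene");P=cloud(s);m=(P[...,:2]-C)@A
k=(P[...,2]>.013)&(P[...,2]<.03)&(abs(m[...,0])<.08)&(abs(m[...,1])<.065)
q=m[k].astype(np.float32);print(cv2.boxPoints(cv2.minAreaRect(q)),np.median(P[...,2][k]),w2m(manip.sense()["tcp_pos"]))
print(manip.sign_off())
```

```text
[[-0.04328172 -0.03810364]
 [ 0.03697147 -0.04643967]
 [ 0.04420159  0.02316662]
 [-0.0360516   0.03150264]] 0.017884429759411336 [-0.06926339 -0.00162562]
the job is handed in; nothing more can be done
None
```

The job is handed in at about 8 s of the 42 s limit: by my last measurement the slate lies painted face up with all four corners inside the outline, the brooch is flat on the felt about 0.10 m from centre on the −y side, clear of the line, and the mug, thimble stand and music box were not touched; the hand-in call returned no verdict.

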